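Lock the specimen clamp with its T-key

TASK

Tighten the specimen clamp: take the T-handled key from the tool stand, fit its forked foot down over the tang of the screw at the bottom of the clamp's well, and turn the screw clockwise with the key until it is fully tight. Leave the key standing upright, fully down on the screw, so that the clamp can be released again, and let go; do not put the fingers on the screw, and leave the straight-handled driver in its place in the stand.

Things in the scene. Friction and masses are not known exactly. Their poses are not given: they have to be found in the camera images.
- key_mid (a point): T-handled key, loose, 125 mm tall, upright in a well (44 wide, 32 deep) of the grey tool stand. Point: on its axis, 62.5 above its foot. z up, x along the black crossbar: 80 long (x), 14 thick (y), 20 high, centre 52.5 above the point. Shank 14 round, sleeve 33 round (18-44 above foot), then 2 prongs, 18 long, 26 wide, with an open 15 mm slot along x between them. Same after half a turn.
- screw_seat (a point): Top centre of the screw's flange, at the bottom of the round well (44 mm wide, 38 deep, 5 chamfer) in the fixed clamp's aluminium block; bench 17 below. z up; x along the screw's tang on the flange: 26 long, 6 thick (y), 14 high; turns with the screw. Key fitted: x axes parallel within 15 deg, prongs on the flange, key_mid 62.5 above. Key idles up to 0.4 rad before it drives.
- clamp_screw (a joint): Turn of the clamp screw, rad: grows clockwise seen from above; starts between 0 and 0.2 (slack); 1.0 is the hard stop (fully tight, jaw against the white specimen block). Friction about 0.08 N m, no spring: it stays where it is left.
- driver_mid (a point): Straight-handled nut driver, loose, 92 mm tall, round 25 mm handle, round closed 26 mm foot, no crossbar, upright in the other well of the stand, 110 mm from the key; not used. Point: on its axis, 46 mm above its foot. z up.

How it is judged (in metres and radians):
On the way, in this order (a step that is already met when the one before it is completed fails the run):
1. the T-key is fitted over the tang of the still slack screw, its foot down on the flange (horizontal distance between key_mid and screw_seat below 0.015 m and z of key_mid in the frame of screw_seat below 0.069 m and value of joint clamp_screw below 0.6 rad), for 0.2 s.
2. the screw is turned tight with the key still on it (value of joint clamp_screw above 0.82 rad and horizontal distance between key_mid and screw_seat below 0.02 m and z of key_mid in the frame of screw_seat below 0.072 m), for 0.2 s.
At the end, for the whole second after the job is handed in: The clamp screw is tight (turned past 0.82 rad, within 10 degrees of its stop) and the T-key stands on it at rest, upright within 10 degrees, fully down (its mid-point less than 69 mm above the flange, 62.5 when seated) and within 15 mm of the screw's axis (value of joint clamp_screw above 0.82 rad and horizontal distance between key_mid and screw_seat below 0.015 m and z of key_mid in the frame of screw_seat below 0.069 m and angle between key_mid's own z axis and vertical below 0.18 rad and linear speed of t_key below 0.02 m/s); the robot touches nothing.
It fails at once if the fingers touch the screw (contact force between the fingers and clamp_screw above 0.5 N).
It fails at once if the straight-handled driver is knocked over or taken from its well (distance of driver_mid from where it was at the start of the episode above 0.03 m).
It also fails if it takes over 42 s, if anything falls off the work surface, if the arm or the gripper's body presses on something with over 40 N, if the wrist force passes 120 N, or if a joint passes its speed limit or range.

ROBOT

A 6-joint arm with a two-finger parallel gripper is mounted at the origin on a cart in front of the work surface, level with it; the furniture and walls round the work are solid. World frame = base frame: x ahead of the robot, y to its left, z up, the work surface at z = 0. Lengths are in m, angles in degrees, forces in N, time in s.
With the tool pointing down it reaches from about 0.4 to 0.825 m from the base axis. Payload 7 kg.
Tool frame: the origin (TCP) lies midway between the tips of the shut fingers; the grasp point (between the pads) lies r.tcp_to_grasp behind it (r.tcp_to_grasp is the distance from the TCP to the grasp point, in m); x points along the fingers, y is the direction in which the jaws open and shut, and the axes are right-handed (so a half turn about x gives the same grasp; the last joint's range is limited). The gripper opens to 88 mm and grips with 3 to 60 N. Pads are 19 mm wide; open, the fingers measure 130 mm over their backs; the gripper's body (78 mm by 193 mm) begins 47 mm behind the grasp point.
Start: joints at [-58.722, 20.546, 0.682, 0, -70.136, -16.507], TCP at [0.172, -0.653, 0.227] pointing down, gripper open.
Joint ranges: [-176.03, 176.03], [-82.01, 121.73], [-58.28, 71.71], [-173.87, 95.51], [-174.79, -0.11], [-173.66, 173.66]. Speed limits (degrees/s): [136.94, 136.94, 172.46, 180, 180, 180].

INTERFACE

Orientations are given as [roll, pitch, yaw] about the fixed x, y, z axes, in that order (R = Rz(yaw) Ry(pitch) Rx(roll)).
In Python, from plant import r gives the robot as it stands.
- The arm moves only by the tool carry_out, never from a script. Its argument "moves" is a list of rows, each a list of 7 numbers: the shift along the world's x, y, z in mm, then the turn, a rotation vector about the world's x, y, z in rad, then the opening in per cent of the stroke, from 0 (shut) to 100 (fully open). In form: [[x, y, z, wx, wy, wz, claw], ...]. A call has 1 to 5 rows; each row is the pose to reach, as a shift and turn from the pose commanded when the call began; what a row does not reach only later rows make up. A row lasts 1/10 s, in which the tool goes at most 50 mm and 8.59 degrees, less where a joint would pass 70% of its speed; a pose out of reach is approached as far as the arm can. A call with a gripper value outside its range is refused whole. The fingers move at their own pace and stop on an object; "squeeze" is the grip in N (left out, the last holds). Time passes only in rows, so rows that repeat a pose let the fingers close. It gives the time, the measured TCP pose, the force and the opening at its end, in the units of the state.
- r.get_state(): the state, without advancing time (a new reading comes with each control period).
- r.capture(name): name is "side" or "top" or "wrist"; returns the picture (400x640x3 uint8, blue, green, red); there is no depth.
- r.camera_params(name): a dict with "K" (3x3 intrinsics, pixels), "rvec" (rotation vector, rad) and "tvec" (3), from world to camera coordinates, as OpenCV has them. Camera axes: x right, y down, z forward; pixel columns grow to the right and rows downward; lengths in m; the calibration is good to about 2 mm. The wrist camera is an equidistant fisheye: a pixel r from the principal point sees the ray r / f radians off the axis. A picture is of the moment at which its call begins: read the wrist's pose just before it. camera_params takes no time and is no camera call; for the wrist camera it gives the pose at the moment of the call.
- r.close_job(): hands the job in, once; it reports no verdict.
The state is a dict: "time_s": time; "joints": joint angles; "qd": joint speeds; "joint_torque": joint torques, N m; "tcp_pos": TCP position; "eef_rot": TCP orientation; "contact_force": force on the tool from outside, world axes, zero at the start; "moment": the same for the moment, N m; "gripper_width": finger opening in m.
Only numpy, scipy, OpenCV 4.12 (cv2) and the standard library are available. Lean on these libraries where they do the work, as an engineer would, in place of code of your own. Each camera call takes 0.05 s, during which the arm holds its last target. There are 200 camera calls.

## Working session

There is one attempt and no reset: what is moved stays moved. The work goes in short steps, Python scripts to look and compute and a tool call to move; the robot and the scene stay as the last step left them, time stands still between calls to the robot, and variables do not carry over. Pictures are saved under pics/ and viewed, about 8 in all and at most 12, crops included, and the job is handed in when it is done.

Besides the shell and the picture viewer there is one more tool, called after "Call:" as name(argument=value, ...) on one line, values as JSON. carry_out: Moves the arm, as the interface text tells. Its arguments: {"type":"object","properties":{"moves":{"type":"array"},"squeeze":{"type":"number"}},"required":["moves"]}

```bash
mkdir -p pics
cat > h.py <<'E'
import numpy as np, cv2
from plant import r
def cam(n):
    p=r.camera_params(n); R=cv2.Rodrigues(np.array(p["rvec"],float))[0]; return np.array(p["K"]),R,np.array(p["tvec"],float).ravel()
def ray(c,uv,fish=False):
    K,R,t=c; x=(uv[0]-K[0,2])/K[0,0]; y=(uv[1]-K[1,2])/K[1,1]
    if fish:
        th=np.hypot(x,y); s=np.sin(th)/max(th,1e-9); d=np.array([x*s,y*s,np.cos(th)])
    else: d=np.array([x,y,1.])
    return -R.T@t, R.T@d
def onz(c,uv,z,fish=False):
    o,d=ray(c,uv,fish); return o+d*(z-o[2])/d[2]
def proj(c,P,fish=False):
    K,R,t=c; q=R@np.array(P,float)+t
    if fish:
        rr=np.hypot(q[0],q[1]); th=np.arctan2(rr,q[2]); x,y=q[:2]/max(rr,1e-9)*th
    else: x,y=q[:2]/q[2]
    return np.array([K[0,0]*x+K[0,2],K[1,1]*y+K[1,2]])
E
python3 - <<'E'
from h import *
s=r.get_state(); print(s, r.tcp_to_grasp)
for n in("top","side"):
    cv2.imwrite(f"pics/{n}0.png",r.capture(n)); c=cam(n); print(n,c[0].tolist(),(-c[1].T@c[2]).round(3),c[1].round(2).tolist())
E
```

```text
{'time_s': 0.0, 'joints': array([-5.87238236e+01,  2.05932207e+01,  6.34105078e-01, -2.02841481e-02,
       -7.01344582e+01, -1.65076115e+01]), 'qd': array([-0.00187512,  0.02866311, -0.04293351, -0.06332224,  0.02024558,
       -0.03730447]), 'joint_torque': array([-1.02944472e-03, -5.82719135e+01,  2.93062520e+01,  6.99750960e+00,
        7.18108247e-03, -1.74042757e-04]), 'tcp_pos': array([ 0.17193211, -0.65224148,  0.22560452]), 'eef_rot': array([ 94.99128292,  89.90450245, 109.75293946]), 'contact_force': array([-0.72569682,  0.08202718, -0.07360121]), 'moment': array([-0.01069585, -0.02819375,  0.01091864]), 'gripper_width': 0.08741762458938046} 0.0188
top [[383.90547742030543, 0.0, 316.52229269989255], [0.0, 383.90547742030543, 200.8149112056758], [0.0, 0.0, 1.0]] [ 0.412 -0.201  0.922] [[0.03, -1.0, 0.0], [-0.99, -0.03, -0.11], [0.11, 0.0, -0.99]]
side [[397.2340928817163, 0.0, 322.5383995223455], [0.0, 397.2340928817163, 195.9079820366327], [0.0, 0.0, 1.0]] [0.154 0.439 0.504] [[-0.86, -0.51, -0.02], [-0.25, 0.45, -0.86], [0.44, -0.73, -0.52]]
```

View pics/top0.png

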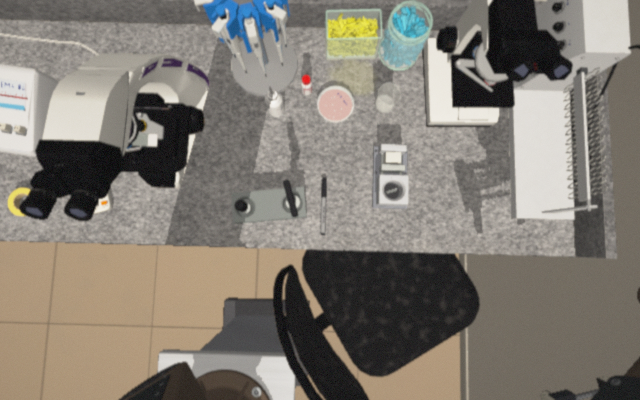

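View pics/side0.png

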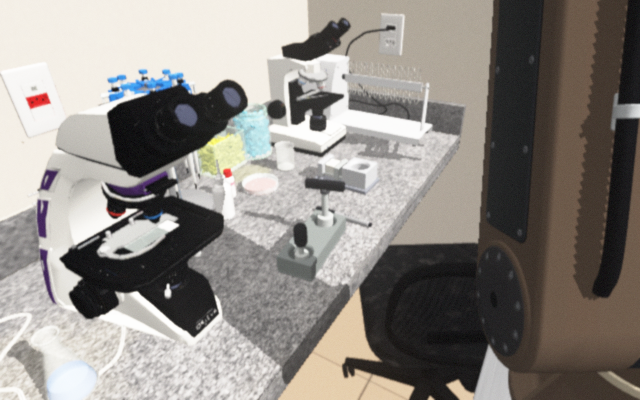

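Top view: driver at (243,206), key crossbar around (291,197), clamp well around (393,189). In the side view the crossbar is at about (325,184). I'll enlarge these areas.

Run:
```python
from h import *
t=cv2.imread("pics/top0.png"); s=cv2.imread("pics/side0.png")
f=lambda im,x,y:cv2.resize(im[y:y+60,x:x+80],(400,300),interpolation=cv2.INTER_CUBIC)
a=np.hstack([f(t,235,170),f(t,355,150)]); b=np.hstack([f(s,285,165),f(s,325,145)])
cv2.imwrite("pics/c0.png",np.vstack([a,b]))
c=cam("top"); cs=cam("side")
print("clamp well top",onz(c,(393,189),.055),"driver",onz(c,(243,206),.1),"key",onz(c,(291,197),.13))
g=cv2.cvtColor(t,cv2.COLOR_BGR2GRAY)
m=np.zeros_like(g); m[172:222,278:306]=(g[172:222,278:306]<60)*255
n,l,st,ce=cv2.connectedComponentsWithStats(m); 
for i in range(1,n):
    if st[i,4]>20: print(st[i],ce[i],cv2.minAreaRect(np.argwhere(l==i)[:,::-1].astype(np.float32)))
```

```text
clamp well top [ 0.53789703 -0.37338716  0.055     ] driver [ 0.48560023 -0.04217452  0.1       ] key [ 0.50443522 -0.14673946  0.13      ]
[284 181  13  35 190] [290.12105263 197.36315789] ((290.5882568359375, 197.8529815673828), (35.89527130126953, 6.5484619140625), 75.96376037597656)
```

View pics/c0.png

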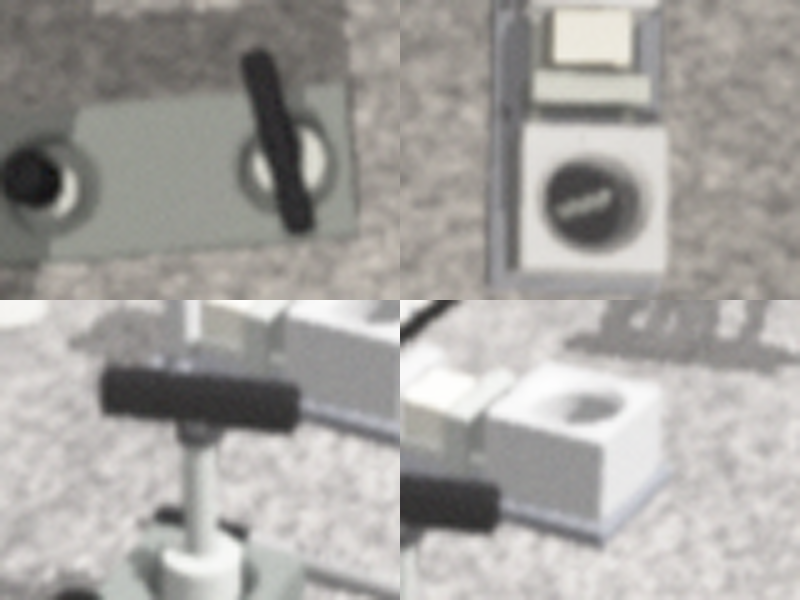

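Crops: the key's crossbar is tilted about 14°, and the tang in the well runs from (386,193.6) to (397.4,188.4) px. I can work out the poses from these.

Run:
```python
from h import *
c=cam("top"); cs=cam("side")
def tri(u,v):
    o1,d1=ray(c,u);o2,d2=ray(cs,v); d1/=np.linalg.norm(d1); d2/=np.linalg.norm(d2)
    k=np.linalg.lstsq(np.c_[d1,-d2],o2-o1,rcond=None)[0]; return (o1+d1*k[0]+o2+d2*k[1])/2, np.linalg.norm(o1+d1*k[0]-o2-d2*k[1])
print("key bar",tri((290.5,197.9),(325,184.2)))
p=tri((290.5,197.9),(325,184.2))[0]
a,b=[onz(c,u,p[2]+.01) for u in((286.3,180.5),(295,216))]; print("bar ends",a,b,np.linalg.norm(a-b),np.degrees(np.arctan2(*(a-b)[1::-1])))
a,b=[onz(c,u,.031) for u in((386,193.6),(397.4,188.4))]; print("tang",a,b,(a+b)/2,np.linalg.norm(a-b),np.degrees(np.arctan2(*(a-b)[1::-1])))
# flange circle: rim centre in the top crop ~(592,205)->px
print("rim",onz(c,(355+193.5/5,150+205/5),.055))
from scipy.spatial.transform import Rotation as Ro
s=r.get_state(); M=Ro.from_euler("xyz",s["eef_rot"],degrees=True).as_matrix(); print(M.round(3))
```

```text
key bar (array([ 0.50351084, -0.14514565,  0.12037819]), np.float64(0.00024020209126933618))
bar ends [ 0.53875891 -0.13576911  0.13037819] [ 0.46512813 -0.15638738  0.13037819] 0.07646309528093699 15.643439260244309
tang [ 0.53005132 -0.36183636  0.031     ] [ 0.54307116 -0.38845007  0.031     ] [ 0.53656124 -0.37514322  0.031     ] 0.029627790753988695 116.06860122171688
rim [ 0.53334091 -0.37500979  0.055     ]
[[-0.    -0.255  0.967]
 [ 0.001  0.967  0.255]
 [-1.     0.001 -0.   ]]
```

Call:
carry_out(moves=[[25, 39, 0, 0, 0, 0, 60], [50, 78, 0, 0, 0, 0, 60], [75, 117, 0, 0, 0, 0, 60], [100, 156, 0, 0, 0, 0, 60], [125, 195, 0, 0, 0, 0, 60]], squeeze=40)

```text
time_s: 0.6
tcp_pos: [0.2975, -0.4559, 0.2262]
eef_rot: [107.1, 90.0, 121.8]
contact_force: [0.9, -1.0, -0.4]
gripper_width: 0.0551
```

Call:
carry_out(moves=[[25, 39, 0, 0, 0, 0, 60], [50, 78, 0, 0, 0, 0, 60], [75, 117, 0, 0, 0, 0, 60], [100, 156, 0, 0, 0, 0, 60], [125, 195, 0, 0, 0, 0, 60]])

```text
time_s: 1.1
tcp_pos: [0.4226, -0.2608, 0.2266]
eef_rot: [17.1, 90.0, 31.9]
contact_force: [1.0, 0.4, -0.7]
gripper_width: 0.0524
```

Call:
carry_out(moves=[[25, 39, 0, 0, 0, 0, 60], [50, 78, 0, 0, 0, 0, 60], [82, 117, 0, 0, 0, 0, 60], [82, 117, 0, 0, 0, 0, 60]])

```text
time_s: 1.5
tcp_pos: [0.5069, -0.142, 0.2262]
eef_rot: [11.5, 90.0, 26.5]
contact_force: [-1.8, -0.3, 1.0]
gripper_width: 0.0525
```

```bash
cat >> h.py <<'E'
def st():
    from scipy.spatial.transform import Rotation as Ro
    s=r.get_state(); M=Ro.from_euler("xyz",s["eef_rot"],degrees=True).as_matrix()
    print(round(s["time_s"],2),s["tcp_pos"].round(4),"yaw_y",np.degrees(np.arctan2(M[1,1],M[0,1])).round(1),"down",M[2,0].round(4),"F",s["contact_force"].round(1),"w",round(s["gripper_width"],4),"j",s["joints"].round(0))
E
python3 - <<'E'
from h import *
st(); c=cam("wrist"); im=r.capture("wrist"); cv2.imwrite("pics/w1.png",im); print(c[0].tolist()); print("pred bar",proj(c,(.5035,-.145,.13),True),proj(c,(.5388,-.1358,.13),True),proj(c,(.4651,-.1564,.13),True))
E
```

```text
1.5 [ 0.5069 -0.142   0.2262] yaw_y 105.0 down -1.0 F [-1.8 -0.3  1. ] w 0.0525 j [  6.   7. -18.  -0. -65. -81.]
[[309.70691628693146, 0.0, 323.2410368588986], [0.0, 309.70691628693146, 196.39992283164958], [0.0, 0.0, 1.0]]
pred bar [320.58803427 192.74422094] [320.44256153 232.93935872] [319.16383665 145.59199419]
```

View pics/w1.png

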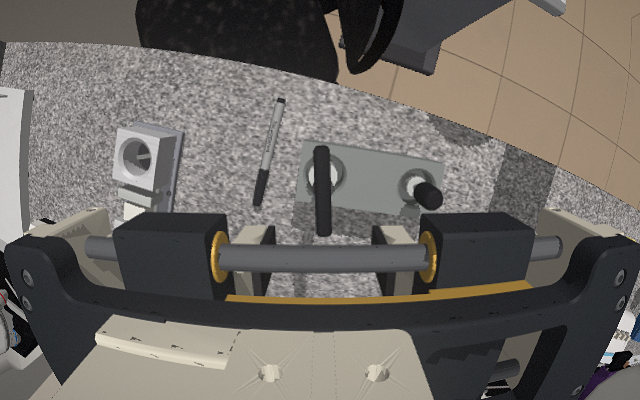

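Wrist view: the crossbar runs from (321,146) to (324,236), within 2–3 px of the prediction. The clamp well is at about (138,157). I'll refine both from this picture.

Run:
```python
from h import *
c=cam("wrist"); im=cv2.imread("pics/w1.png"); g=im.max(2)
m=np.zeros_like(g); m[140:242,305:340]=(g[140:242,305:340]<60)*255
n,l,s,ce=cv2.connectedComponentsWithStats(m); i=1+np.argmax(s[1:,4])
print(s[i],ce[i]); 
for v in (150,160,170,180,190,200,210,220,230):
    u=np.where(l[v]==i)[0]; print(v,u.min(),u.max(),end=" | ")
P=[onz(c,(np.where(l[v]==i)[0].mean(),v),.13,True) for v in range(155,230)]
P=np.array(P)[:,:2]; d=np.linalg.svd(P-P.mean(0))[2][0]; print("\nbar dir",np.degrees(np.arctan2(d[1],d[0])))
print("ends",onz(c,(321.5,s[i][1]),.13,True),onz(c,(323.5,s[i][1]+s[i][3]),.13,True))
cv2.imwrite("pics/w1c.png",cv2.resize(im[110:210,95:200],None,fx=5.5,fy=5.5,interpolation=cv2.INTER_CUBIC))
```

```text
[ 313  146   19   91 1414] [322.16619519 190.52758133]
150 314 328 | 160 313 329 | 170 314 329 | 180 315 329 | 190 314 330 | 200 315 330 | 210 316 330 | 220 316 330 | 230 317 331 | 
bar dir 16.770107933044674
ends [ 0.4632321 -0.1558454  0.13     ] [ 0.54006976 -0.13365084  0.13      ]
```

View pics/w1c.png

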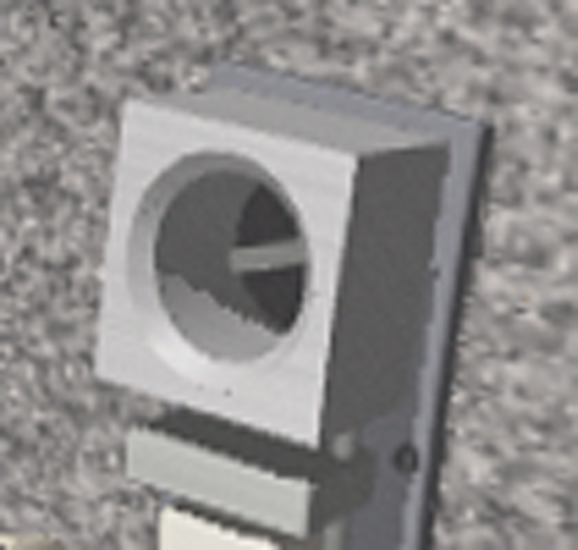

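The well and tang are as expected; the crossbar direction is about 16.5° and the key centre is at (0.502,-0.145). Descending.

Call:
carry_out(moves=[[-2, 1, -30, 0, 0, 0.026, 60], [-2, 1, -60, 0, 0, 0.026, 60], [-2, 1, -75, 0, 0, 0.026, 60], [-2, 1, -75, 0, 0, 0.026, 60], [-2, 1, -75, 0, 0, 0.026, 60]])

```text
time_s: 2.05
tcp_pos: [0.5019, -0.1453, 0.1519]
eef_rot: [-151.4, 90.0, -135.1]
contact_force: [0.8, 0.8, 0.9]
gripper_width: 0.0524
```

Run:
```python
from h import *
for _ in range(3): st()
c=cam("wrist"); im=r.capture("wrist"); cv2.imwrite("pics/w2.png",im); g=im.max(2)
print(proj(c,(.502,-.1448,.13),True))
m=(g<60).astype(np.uint8); n,l,s,ce=cv2.connectedComponentsWithStats(m)
for i in range(1,n):
    if 500<s[i,4]<20000 and abs(ce[i][0]-320)<60: print(s[i],ce[i].round(1))
```

```text
2.05 [ 0.5019 -0.1453  0.1519] yaw_y 106.2 down -1.0 F [0.8 0.8 0.9] w 0.0524 j [  5.  10. -24.   0. -56. -79.]
2.05 [ 0.5019 -0.1453  0.1519] yaw_y 106.2 down -1.0 F [0.8 0.8 0.9] w 0.0524 j [  5.  10. -24.   0. -56. -79.]
2.05 [ 0.5019 -0.1453  0.1519] yaw_y 106.2 down -1.0 F [0.8 0.8 0.9] w 0.0524 j [  5.  10. -24.   0. -56. -79.]
[323.48910092 227.54427345]
[ 312  164   26   81 1788] [324.7 204.6]
```

Call:
carry_out(moves=[[0, 0, -25, 0, 0, 0, 60], [0, 0, -49, 0, 0, 0, 60], [0, 0, -49, 0, 0, 0, 60], [0, 0, -49, 0, 0, 0, 0], [0, 0, -49, 0, 0, 0, 0]], squeeze=50)

```text
time_s: 2.6
tcp_pos: [0.5033, -0.1448, 0.1043]
eef_rot: [-21.1, 89.9, -4.9]
contact_force: [-0.3, -0.7, -0.1]
gripper_width: 0.042
```

Call:
carry_out(moves=[[0, 0, 0, 0, 0, 0, 0], [0, 0, 0, 0, 0, 0, 0], [0, 0, 0, 0, 0, 0, 0], [0, 0, 15, 0, 0, 0, 0], [0, 0, 30, 0, 0, 0, 0]])

```text
time_s: 3.1
tcp_pos: [0.5015, -0.1447, 0.1325]
eef_rot: [163.0, 89.9, 179.2]
contact_force: [0.3, -0.8, -0.6]
gripper_width: 0.0177
```

Run:
```python
from h import *
st(); im=r.capture("side"); w=r.capture("wrist"); cv2.imwrite("pics/s3.png",np.hstack([cv2.resize(im[120:280,250:410],(400,400)),cv2.resize(w[100:300,220:420],(400,400))])); st()
```

```text
3.1 [ 0.5015 -0.1447  0.1325] yaw_y 106.3 down -1.0 F [ 0.3 -0.8 -0.6] w 0.0177 j [  5.  11. -26.  -0. -53. -79.]
3.2 [ 0.5033 -0.1447  0.1343] yaw_y 106.3 down -1.0 F [ 0.  -0.2 -1.6] w 0.0179 j [  5.  11. -26.   0. -53. -79.]
```

View pics/s3.png

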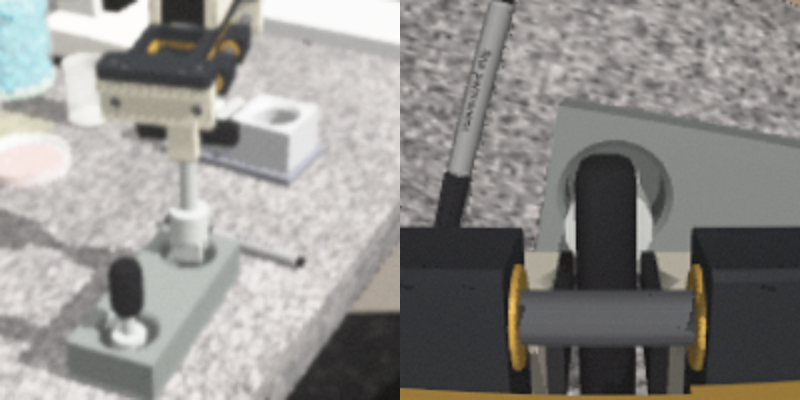

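Side/wrist view: the key is gripped, upright and lifted, and the driver is still in place. Now I'll lift further, carry it over and turn it.

Call:
carry_out(moves=[[0, 0, 25, 0, 0, 0, 0], [0, 0, 50, 0, 0, 0, 0], [0, 0, 70, 0, 0, 0, 0], [3, -19, 70, 0, 0, 0.14, 0], [6, -38, 70, 0, 0, 0.28, 0]])

```text
time_s: 3.7
tcp_pos: [0.5083, -0.1826, 0.2027]
eef_rot: [-11.6, 89.9, 21.1]
contact_force: [-0.3, -1.6, -1.0]
gripper_width: 0.018
```

Call:
carry_out(moves=[[3, -19, 0, 0, 0, 0.14, 0], [6, -38, 0, 0, 0, 0.28, 0], [9, -57, 0, 0, 0, 0.42, 0], [12, -76, 0, 0, 0, 0.56, 0], [15, -95, 0, 0, 0, 0.7, 0]])

```text
time_s: 4.2
tcp_pos: [0.5228, -0.2782, 0.2015]
eef_rot: [78.3, 89.9, 151.1]
contact_force: [-0.0, 0.5, -1.6]
gripper_width: 0.0178
```

Call:
carry_out(moves=[[3, -10, 0, 0, 0, 0.14, 0], [6, -20, 0, 0, 0, 0.28, 0], [9, -30, 0, 0, 0, 0.42, 0], [12, -45, 0, 0, 0, 0.56, 0], [12, -45, 0, 0, 0, 0.7, 0]])

```text
time_s: 4.7
tcp_pos: [0.5349, -0.3238, 0.2011]
eef_rot: [51.3, 89.9, 164.0]
contact_force: [-0.1, 0.2, -1.2]
gripper_width: 0.0177
```

Call:
carry_out(moves=[[0, 0, 0, 0, 0, 0.06, 0], [0, 0, 0, 0, 0, 0.06, 0], [0, 0, 0, 0, 0, 0.06, 0]])

```text
time_s: 5.0
tcp_pos: [0.5348, -0.3225, 0.2018]
eef_rot: [38.9, 89.9, 154.7]
contact_force: [0.3, 0.5, -1.0]
gripper_width: 0.0177
```

Run:
```python
from h import *
st(); c=cam("wrist"); im=r.capture("wrist"); np.savez("w4.npz",K=c[0],R=c[1],t=c[2]); cv2.imwrite("pics/w4.png",im)
cv2.imwrite("pics/t4.png",r.capture("top")); st()
print(proj(c,(.535,-.375,.055),True),proj(c,(.5366,-.3751,.031),True))
```

```text
5.0 [ 0.5348 -0.3225  0.2018] yaw_y -154.2 down -1.0 F [ 0.3  0.5 -1. ] w 0.0177 j [-13.  17.  -8.  -0. -65.  39.]
5.1 [ 0.535  -0.3225  0.2022] yaw_y -154.1 down -1.0 F [ 0.4 -1.5 -1.6] w 0.0178 j [-13.  17.  -8.  -0. -65.  39.]
[346.26929461 137.85882056] [343.29064439 135.77869513]
```

View pics/w4.png

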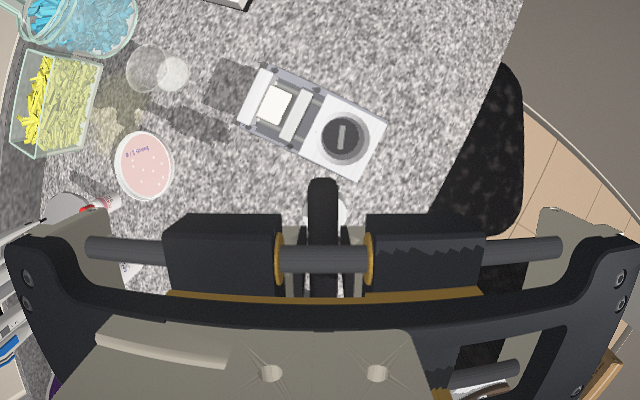

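Wrist view: the well is at about (345,137) and the tang at (342,137), nearly parallel to the key. Measuring both precisely.

Run:
```python
from h import *
z=np.load("w4.npz"); c=(z["K"],z["R"],z["t"]); im=cv2.imread("pics/w4.png"); g=im.max(2)
x0,y0=310,105; q=g[y0:y0+70,x0:x0+70]
m=(q<120).astype(np.uint8); n,l,s,ce=cv2.connectedComponentsWithStats(m); i=l[45,15:55]; i=np.bincount(i[i>0]).argmax()
cn=max(cv2.findContours((l==i).astype(np.uint8),0,cv2.CHAIN_APPROX_NONE)[0],key=cv2.contourArea)
e=cv2.fitEllipse(cv2.convexHull(cn)); print("well dark",s[i],e[0][0]+x0,e[0][1]+y0,e[1]); 
mm=np.zeros_like(q); cv2.fillPoly(mm,[cv2.convexHull(cn)],1); mm=cv2.erode(mm,np.ones((5,5)))
t=(mm>0)&(q>np.median(q[mm>0])+35); n,l,s,ce=cv2.connectedComponentsWithStats(t.astype(np.uint8)); i=1+np.argmax(s[1:,4])
p=np.argwhere(l==i)[:,::-1].astype(np.float32)+[x0,y0]; rc=cv2.minAreaRect(p.astype(np.float32)); print("tang",s[i],rc)
b=cv2.boxPoints(rc); b=b[np.argsort(b[:,1])]; a1,a2=b[:2].mean(0),b[2:].mean(0)
A,B=onz(c,a1,.031,True),onz(c,a2,.031,True); d=A-B; print(A,B,(A+B)/2,np.linalg.norm(d),np.degrees(np.arctan2(d[1],d[0])))
for zz in(.05,.055): print("well",zz,onz(c,(e[0][0]+x0,e[0][1]+y0),zz,True))
# key bar direction
m=np.zeros_like(g); m[180:212,302:345]=g[180:212,302:345]<60
P=np.array([onz(c,(np.where(m[v])[0].mean(),v),.225,True)[:2] for v in range(190,211)]); d=np.linalg.svd(P-P.mean(0))[2][0]; print("bar",np.degrees(np.arctan2(d[1],d[0])),P.mean(0))
cv2.imwrite("pics/w4c.png",cv2.resize(im[90:220,280:410],(780,600),interpolation=cv2.INTER_CUBIC))
```

```text
well dark [ 12  13  41  41 997] 340.9892768859863 136.53086853027344 (36.768287658691406, 42.7399787902832)
tang [ 27  20   9  25 139] ((340.7745666503906, 136.96530151367188), (5.930230140686035, 24.329151153564453), 8.746162414550781)
[ 0.54234261 -0.38518786  0.031     ] [ 0.53452234 -0.36031988  0.031     ] [ 0.53843248 -0.37275387  0.031     ] 0.02606861854424015 -72.54313298606608
well 0.05 [ 0.53988639 -0.37375397  0.05      ]
well 0.055 [ 0.54026597 -0.37387499  0.055     ]
bar 115.73131364911382 [ 0.54797117 -0.34853682]
```

View pics/w4c.png

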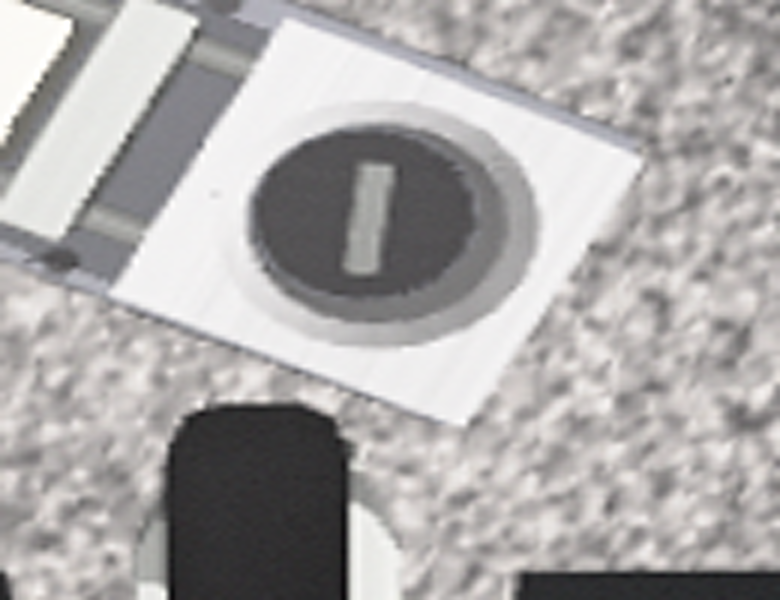

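Call:
carry_out(moves=[[1, -26, 0, 0, 0, -0.05, 0], [2, -51, 0, 0, 0, -0.1, 0], [2, -51, -15, 0, 0, -0.1, 0], [2, -51, -35, 0, 0, -0.1, 0], [2, -51, -35, 0, 0, -0.1, 0]])

```text
time_s: 5.6
tcp_pos: [0.5353, -0.3729, 0.1645]
eef_rot: [40.5, 89.7, 150.7]
contact_force: [-0.3, 0.3, -2.0]
gripper_width: 0.0179
```

Run:
```python
from h import *
st(); im=r.capture("side"); t=r.capture("top"); w=r.capture("wrist"); st()
cv2.imwrite("pics/s5.png",np.hstack([cv2.resize(im[110:210,300:400],(400,400),interpolation=2),cv2.resize(w[120:240,260:380],(400,400),interpolation=2)]))
```

```text
5.6 [ 0.5353 -0.3729  0.1645] yaw_y -159.9 down -1.0 F [-0.3  0.3 -2. ] w 0.0179 j [-18.  21.  -7.  -0. -62.  38.]
5.75 [ 0.5375 -0.3738  0.1685] yaw_y -159.8 down -1.0 F [-0.7  0.  -1. ] w 0.0182 j [-18.  21.  -7.   0. -62.  38.]
```

View pics/s5.png

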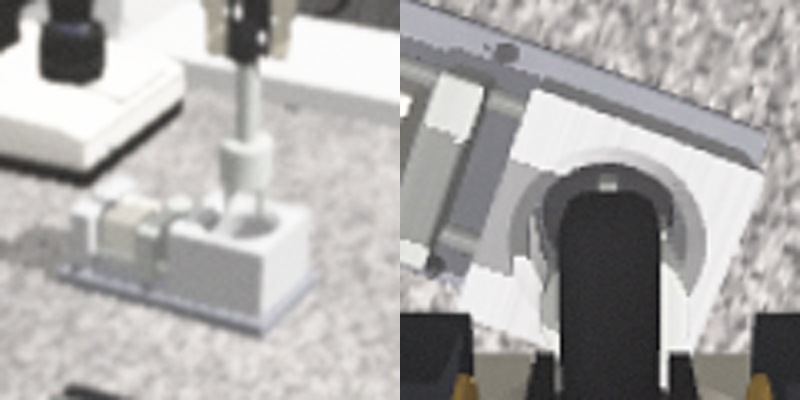

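The prongs are over the well, the tang tip lines up with the bar axis at (608,183) in the crop, and the rim is centred at about x=607. Descending slowly.

Call:
carry_out(moves=[[0, 0, -8, 0, 0, 0, 0], [0, 0, -16, 0, 0, 0, 0], [0, 0, -24, 0, 0, 0, 0], [0, 0, -30, 0, 0, 0, 0], [0, 0, -34, 0, 0, 0, 0]])

```text
time_s: 6.25
tcp_pos: [0.5368, -0.3735, 0.1326]
eef_rot: [47.3, 89.9, 157.5]
contact_force: [0.1, -0.4, -0.9]
gripper_width: 0.0178
```

Call:
carry_out(moves=[[0, 0, -4, 0, 0, 0, 0], [0, 0, -8, 0, 0, 0, 0], [0, 0, -11, 0, 0, 0, 0], [0, 0, -13, 0, 0, 0, 0], [0, 0, -13, 0, 0, 0, 0]])

```text
time_s: 6.75
tcp_pos: [0.537, -0.3736, 0.1203]
eef_rot: [39.8, 90.0, 150.0]
contact_force: [-0.3, 0.1, -0.6]
gripper_width: 0.0179
```

No contact yet, as expected (seated TCP should be about 0.115). Continuing in small steps.

Call:
carry_out(moves=[[0, 0, -2, 0, 0, 0, 0], [0, 0, -4, 0, 0, 0, 0], [0, 0, -4, 0, 0, 0, 0]])

```text
time_s: 7.05
tcp_pos: [0.5369, -0.3736, 0.1163]
eef_rot: [43.9, 90.0, 154.1]
contact_force: [-1.0, 0.3, -1.2]
gripper_width: 0.0179
```

Call:
carry_out(moves=[[0, 0, -1, 0, 0, 0, 0], [0, 0, -2, 0, 0, 0, 0], [0, 0, -2, 0, 0, 0, 0]])

```text
time_s: 7.35
tcp_pos: [0.537, -0.3737, 0.1144]
eef_rot: [39.5, 90.0, 149.7]
contact_force: [-0.3, -0.6, -1.9]
gripper_width: 0.0178
```

Run:
```python
from h import *
st(); im=r.capture("side"); st(); cs=cam("side")
for h in (0,.5): pass
# sleeve top (44 above foot): compare white sleeve's top edge with prediction when seated
for f in(.017,.031): print(f,"sleeve top centre",proj(cs,(.537,-.374,f+.044)).round(1),"bar bottom",proj(cs,(.537,-.374,f+.105)).round(1))
cv2.imwrite("pics/s6.png",cv2.resize(im[100:200,310:410],(600,600),interpolation=2))
```

```text
7.35 [ 0.537  -0.3737  0.1144] yaw_y -159.8 down -1.0 F [-0.3 -0.6 -1.9] w 0.0178 j [-18.  24. -10.  -0. -56.  38.]
7.4 [ 0.537  -0.3737  0.1145] yaw_y -159.8 down -1.0 F [-0.2  0.5 -1.2] w 0.0179 j [-18.  24. -10.   0. -56.  38.]
0.017 sleeve top centre [360.1 162.4] bar bottom [360.9 139.8]
0.031 sleeve top centre [360.3 157.3] bar bottom [361.1 134.4]
```

View pics/s6.png

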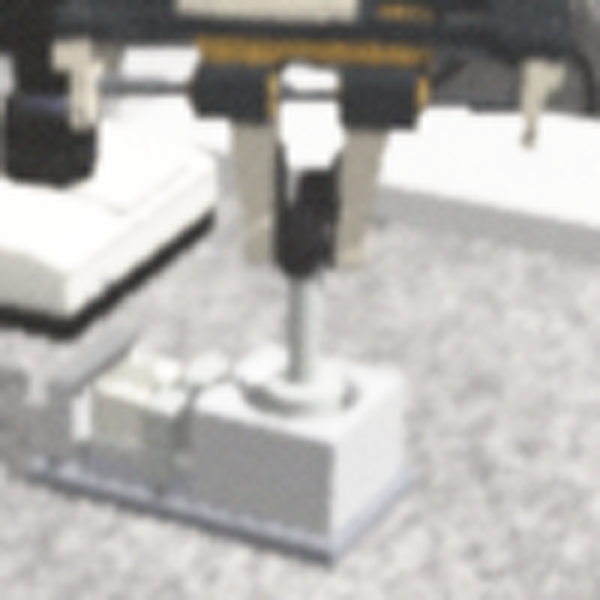

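The sleeve's top is at about y=163 px, against 162.4 expected when seated. I'll feel for the contact.

Call:
carry_out(moves=[[0, 0, -1, 0, 0, 0, 0], [0, 0, -2, 0, 0, 0, 0], [0, 0, -2, 0, 0, 0, 0]])

```text
time_s: 7.7
tcp_pos: [0.5377, -0.3744, 0.1141]
eef_rot: [-154.3, 89.9, -44.0]
contact_force: [-1.7, 0.5, 6.4]
gripper_width: 0.0175
```

Call:
carry_out(moves=[[0, 0, -1, 0, 0, 0, 0], [0, 0, -2, 0, 0, 0, 0], [0, 0, -2, 0, 0, 0, 0]])

```text
time_s: 8.0
tcp_pos: [0.5386, -0.3752, 0.114]
eef_rot: [-152.5, 89.7, -42.2]
contact_force: [-2.3, -0.2, 14.9]
gripper_width: 0.0178
```

Seated: contact at TCP 0.114. Backing off the press slightly and turning clockwise.

Call:
carry_out(moves=[[0, 0, 2, 0, 0, 0, 0], [0, 0, 2, 0, 0, -0.1, 0], [0, 0, 2, 0, 0, -0.2, 0], [0, 0, 2, 0, 0, -0.3, 0], [0, 0, 2, 0, 0, -0.4, 0]])

```text
time_s: 8.5
tcp_pos: [0.5382, -0.3742, 0.1141]
eef_rot: [-116.7, 89.8, -29.6]
contact_force: [0.1, 0.8, 5.3]
gripper_width: 0.0181
```

Call:
carry_out(moves=[[0, 0, 0, 0, 0, -0.1, 0], [0, 0, 0, 0, 0, -0.2, 0], [0, 0, 0, 0, 0, -0.3, 0], [0, 0, 0, 0, 0, -0.4, 0]])

```text
time_s: 8.9
tcp_pos: [0.5381, -0.3742, 0.1141]
eef_rot: [-96.3, 89.8, -32.1]
contact_force: [0.4, -0.3, 5.9]
gripper_width: 0.0179
```

Run:
```python
from h import *
st(); print(r.get_state()["moment"])
```

```text
8.9 [ 0.5381 -0.3742  0.1141] yaw_y 154.2 down -1.0 F [ 0.4 -0.3  5.9] w 0.0179 j [-18.  24. -10.   0. -56.  -8.]
[0.31694309 0.14046936 0.0562923 ]
```

Call:
carry_out(moves=[[0, 0, 0, 0, 0, -0.07, 0], [0, 0, 0, 0, 0, -0.14, 0], [0, 0, 0, 0, 0, -0.2, 0]])

```text
time_s: 9.2
tcp_pos: [0.5381, -0.3742, 0.1141]
eef_rot: [-85.3, 89.8, -32.5]
contact_force: [-0.8, -0.3, 6.2]
gripper_width: 0.0181
```

Run:
```python
from h import *
st(); print(r.get_state()["moment"])
```

```text
9.2 [ 0.5381 -0.3742  0.1141] yaw_y 142.8 down -1.0 F [-0.8 -0.3  6.2] w 0.0181 j [-18.  24. -10.   0. -56. -19.]
[0.38858459 0.21952161 0.13661992]
```

Call:
carry_out(moves=[[0, 0, 0, 0, 0, -0.05, 0], [0, 0, 0, 0, 0, -0.1, 0], [0, 0, 0, 0, 0, -0.1, 0]])

```text
time_s: 9.5
tcp_pos: [0.5381, -0.3742, 0.1141]
eef_rot: [-78.9, 89.8, -31.8]
contact_force: [-0.1, 0.7, 6.0]
gripper_width: 0.0179
```

Run:
```python
from h import *
st(); print(r.get_state()["moment"])
```

```text
9.5 [ 0.5381 -0.3742  0.1141] yaw_y 137.1 down -1.0 F [-0.1  0.7  6. ] w 0.0179 j [-18.  24. -10.   0. -56. -25.]
[0.35688524 0.13701015 0.02923263]
```

Call:
carry_out(moves=[[0, 0, 0, 0, 0, -0.05, 0], [0, 0, 0, 0, 0, -0.1, 0], [0, 0, 0, 0, 0, -0.1, 0]])

```text
time_s: 9.8
tcp_pos: [0.5381, -0.3741, 0.1141]
eef_rot: [-72.6, 89.8, -31.2]
contact_force: [-0.2, 1.2, 6.3]
gripper_width: 0.0179
```

Run:
```python
from h import *
st(); print(r.get_state()["moment"])
```

```text
9.8 [ 0.5381 -0.3741  0.1141] yaw_y 131.4 down -1.0 F [-0.2  1.2  6.3] w 0.0179 j [-18.  24. -10.   0. -56. -31.]
[0.36954304 0.09265797 0.00974752]
```

Call:
carry_out(moves=[[0, 0, 0, 0, 0, -0.05, 0], [0, 0, 0, 0, 0, -0.1, 0], [0, 0, 0, 0, 0, -0.1, 0]])

```text
time_s: 10.1
tcp_pos: [0.5381, -0.3742, 0.1141]
eef_rot: [-68.6, 89.8, -32.9]
contact_force: [-0.6, 0.9, 6.5]
gripper_width: 0.0179
```

Run:
```python
from h import *
st(); print(r.get_state()["moment"])
```

```text
10.1 [ 0.5381 -0.3742  0.1141] yaw_y 125.7 down -1.0 F [-0.6  0.9  6.5] w 0.0179 j [-18.  24. -10.   0. -56. -37.]
[0.40050429 0.16827105 0.169173  ]
```

Call:
carry_out(moves=[[0, 0, 0, 0, 0, -0.05, 0], [0, 0, 0, 0, 0, -0.1, 0], [0, 0, 0, 0, 0, -0.1, 0]])

```text
time_s: 10.4
tcp_pos: [0.5381, -0.3741, 0.1141]
eef_rot: [-64.6, 89.9, -34.6]
contact_force: [0.8, 1.0, 6.3]
gripper_width: 0.0177
```

Run:
```python
from h import *
st(); print(r.get_state()["moment"])
im=r.capture("wrist"); s=r.capture("side"); cv2.imwrite("pics/s7.png",np.hstack([cv2.resize(s[100:200,310:410],(400,400),interpolation=2),cv2.resize(im[120:280,240:400],(400,400),interpolation=2)]))
```

```text
10.4 [ 0.5381 -0.3741  0.1141] yaw_y 120.0 down -1.0 F [0.8 1.  6.3] w 0.0177 j [-18.  24. -10.   0. -56. -42.]
[0.56655227 0.16735007 0.49532133]
```

View pics/s7.png

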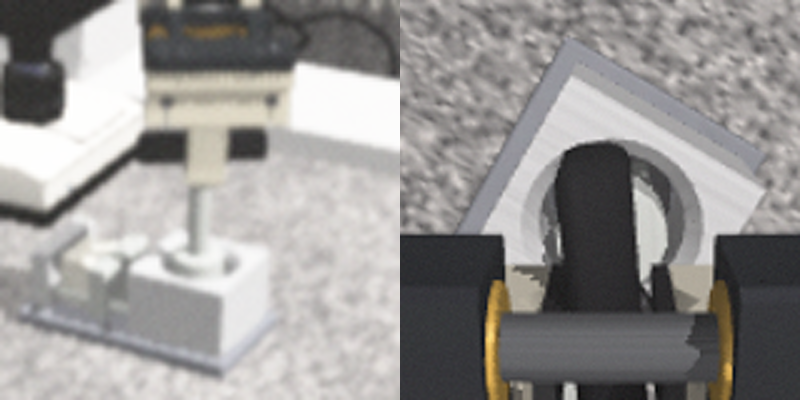

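The moment jumped to about 0.5 N m with the bar twisting slightly in the pads, so the hard stop has been reached. I'll confirm with one small push, then relieve and release.

Call:
carry_out(moves=[[0, 0, 0, 0, 0, -0.05, 0], [0, 0, 0, 0, 0, -0.05, 0], [0, 0, 0, 0, 0, -0.05, 0]])

```text
time_s: 10.8
tcp_pos: [0.538, -0.3741, 0.1141]
eef_rot: [-65.1, 89.9, -37.8]
contact_force: [-1.2, 0.1, 6.6]
gripper_width: 0.0179
```

Run:
```python
from h import *
st(); print(r.get_state()["moment"])
```

```text
10.8 [ 0.538  -0.3741  0.1141] yaw_y 117.2 down -1.0 F [-1.2  0.1  6.6] w 0.0179 j [-18.  24. -10.   0. -56. -45.]
[0.40335046 0.27964    0.48396199]
```

Call:
carry_out(moves=[[0, 0, 1, 0, 0, 0.1, 0], [0, 0, 1, 0, 0, 0.1, 0], [0, 0, 1, 0, 0, 0.1, 30], [0, 0, 1, 0, 0, 0.1, 60], [0, 0, 1, 0, 0, 0.1, 60]])

```text
time_s: 11.3
tcp_pos: [0.5368, -0.3735, 0.1132]
eef_rot: [111.0, 90.0, 143.8]
contact_force: [0.7, 0.0, 0.4]
gripper_width: 0.0364
```

Call:
carry_out(moves=[[0, 0, 0, 0, 0, 0, 60], [0, 0, 0, 0, 0, 0, 60], [0, 0, 15, 0, 0, 0, 60], [0, 0, 40, 0, 0, 0, 60], [0, 0, 70, 0, 0, 0, 60]])

```text
time_s: 11.8
tcp_pos: [0.5363, -0.3734, 0.1831]
eef_rot: [124.7, 89.8, 157.5]
contact_force: [0.1, 0.2, 0.7]
gripper_width: 0.0523
```

Call:
carry_out(moves=[[-20, -20, 20, 0, 0, 0, 60], [-60, -40, 20, 0, 0, 0, 60], [-60, -40, 20, 0, 0, 0, 60], [-60, -40, 20, 0, 0, 0, 60]])

```text
time_s: 12.2
tcp_pos: [0.4762, -0.4142, 0.2039]
eef_rot: [-43.3, 90.0, -10.6]
contact_force: [-0.2, 0.0, 0.7]
gripper_width: 0.0528
```

Run:
```python
from h import *
st(); im=r.capture("side"); t=r.capture("top"); c=cam("top")
cs=cam("side"); print("seated: bar centre",proj(cs,(.538,-.374,.132)),"sleeve top",proj(cs,(.538,-.374,.061)),"top bar",proj(c,(.538,-.374,.142)))
cv2.imwrite("pics/s8.png",np.hstack([cv2.resize(im[100:200,310:410],(400,400),interpolation=2),cv2.resize(t[140:240,340:440],(400,400),interpolation=2)]))
```

```text
12.2 [ 0.4762 -0.4142  0.2039] yaw_y 122.8 down -1.0 F [-0.2  0.   0.7] w 0.0528 j [-23.  17.  -7.  -0. -66. -34.]
seated: bar centre [360.69238253 135.84002125] sleeve top [359.71832292 162.32912349] top bar [401.73556987 183.12269937]
```

View pics/s8.png

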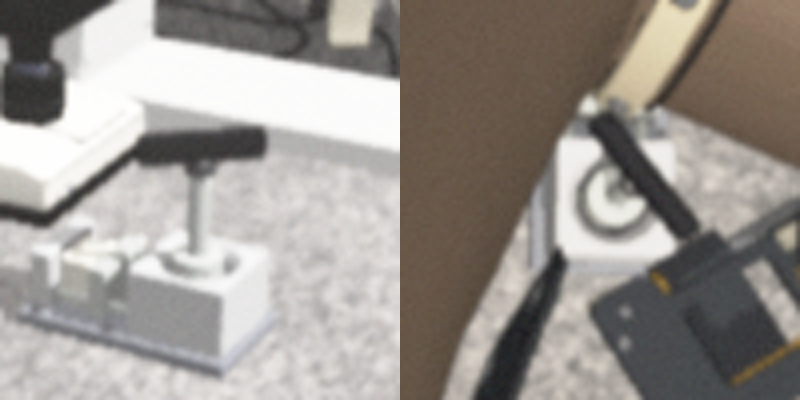

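The key stands free. The bar centre is at (361,136) in the side view and (401,184) in the top view, against (360.7,135.8) and (401.7,183.1) predicted for a seated, upright key. The gripper is clear, so I'm handing in.

```bash
python3 -c "
from h import *
print(r.close_job())"
```

```text
the job is handed in; nothing more can be done
None
```

I took the T-key from the stand, seated it on the screw, turned it clockwise to the stop and let go. The job is handed in at about 12 s of the 42 s allowed, and it gave no verdict.

- **Fit:** the key touched the flange with the TCP at 0.114 m, where I expected about 0.115 m. The screw was not yet turned.
- **Tight:** after about 1.4 rad of turn the wrist moment rose to about 0.5 N m, held on a second push, and the bar began to twist in the pads. That is well above the 0.08 N m screw friction. The screw angle itself can't be read directly. From the pictures I estimate 0.9–1.0 rad of turn plus the unknown starting angle, which fits the hard stop.
- **Key after release:** it stands upright. In the side and top pictures the bar centre is within 1 px of where a fully seated key should show it.
- **Gripper and driver:** the gripper is clear, with forces near zero. The driver was still in its well after the key was lifted, and I went nowhere near it afterwards; I did not photograph it again at the end.

**Disagreements:**
- The tang's direction read 116° from the top camera and about 108° from the wrist camera. I used about 110°, and the key went down without resistance.
- The finger opening read about 18 mm on the 14 mm bar throughout.

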